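# Send the sample shuttle to the tester's index window and brake it there

## Robot

A 6-joint arm with a two-finger parallel gripper is mounted at the origin on the work surface. World frame = base frame: x ahead of the robot, y to its left, z up, the work surface at z = 0. Lengths are in m, angles in degrees, forces in N, time in s.
With the tool pointing down it reaches from about 0.275 to 0.85 m from the base axis. Payload 19 kg.
Tool frame: the origin (TCP) lies midway between the tips of the shut fingers; the grasp point (between the pads) lies 19 mm behind it (r.grasp_offset is the distance from the TCP to the grasp point, in m); z points along the fingers, y is the line along which they close (so a half turn about z gives the same grasp; the last joint's range is limited). The gripper opens to 85 mm and grips with 20 to 120 N. Pads are 22 mm wide; open, the fingers measure 114 mm over their backs; the gripper's body (76 mm by 85 mm) begins 54 mm behind the grasp point. The pads swing forward as they close: fully open they stand 13 mm farther back than shut.
Start: joints at [68.182, 8.623, 82.357, -0, 89.026, -7.678], TCP at [0.14, 0.558, 0.203] pointing down, gripper open.
Joint ranges: [-160.23, 160.23], [-39.13, 120.54], [6.94, 153.29], [-79.49, 259.48], [9.18, 160.14], [-161.06, 161.06]. Speed limits (degrees/s): [108.29, 108.29, 127.2, 172.46, 172.46, 172.46].

## Interface

Orientations are given as [roll, pitch, yaw] about the fixed x, y, z axes, in that order (R = Rz(yaw) Ry(pitch) Rx(roll)).
In Python, from rig import r, viewer gives the robot as it stands.
- The arm moves only by the tool servo_tool, never from a script. Its argument "plan" is a list of rows, each an object with "slide": the shift along the tool's x, y, z as a fraction of full scale, a list of three; "delta_rot": the turn, a rotation vector about the tool's x, y, z as a fraction of full scale, a list of three; "grip": the closure, from 0 (fully open) to 1 (shut). In form: [{"slide": [dx, dy, dz], "delta_rot": [ax, ay, az], "grip": grip}, ...]. A call has 1 to 20 rows; each row is the pose to reach, as a shift and turn from the pose commanded when the call began, along the tool's axes at that moment, turning the shorter way round; what a row does not reach only later rows make up. Full scale, the value 1, is 0.8 m for a shift and pi rad for a turn. A row lasts 1/8 s, in which the tool goes at most 62.5 mm and 10.7 degrees, less where a joint would pass 70% of its speed; a pose out of reach is approached as far as the arm can. A call with a number of a shift or a turn outside -1 to 1 is refused whole. A call with a gripper value outside its range is refused whole. The fingers move at their own pace and stop on an object; "squeeze" is the grip in N (left out, the last holds). Time passes only in rows, so rows that repeat a pose let the fingers close. It gives the time, the measured TCP pose, the force, the opening and the grip force at its end, in the units of the state.
- r.sense(): the state, without advancing time (a new reading comes with each control period).
- viewer.camera(name): name is "scene" or "top" or "wrist"; returns a dict with "pixels" (480x640x3 uint8, red, green, blue), "range_z" (480x640 float32, m along the optical axis (not along the pixel's ray), 0 where there is no reading), "intrinsics" (3x3 intrinsics, pixels), "origin" and "attitude" of the camera in the world. Camera axes: x right, y down, z forward; pixel columns grow to the right and rows downward; lengths in m; the calibration is good to about 2 mm. The wrist camera is an equidistant fisheye: a pixel r from the principal point sees the ray r / f radians off the axis. A picture is of the moment at which its call begins.
- r.finish_job(): hands the job in; it is judged then, once.
The state is a dict: "clock": time; "joint_positions": joint angles; "dq": joint speeds; "joint_torque": joint torques, N m; "tool_pos": TCP position; "ee_rot": TCP orientation; "ft_force": force on the tool from outside, world axes, zero at the start; "moment": the same for the moment, N m; "opening": finger opening in m; "grasp_force": force on a finger pad.
Only numpy, scipy, OpenCV 4.12 (cv2) and the standard library are available. Lean on these libraries where they do the work, as an engineer would, in place of code of your own. Each camera call takes 0.05 s, during which the arm holds its last target. There are 200 camera calls.

## Task

Send the loaded air-bearing sample shuttle along its guideways to the hardness tester's end and brake it to rest with its pointer inside the white field of the index plate, handling it only by the spring bumpers at its two ends. It floats almost without friction: it must not strike either end stop, the two steel test bars must stay standing on its deck and you must not touch the deck or the bars. Leave it standing there by itself, hands off, and do not disturb the other things on the bench.

Things in the scene. Friction and masses are not known exactly. Their poses are not given: they have to be found in the camera images.
- bed: Transfer bed, fixed: aluminium plate 150 (x) x 800 (y) x 12 mm with two ground steel guideways fed with air. Origin: middle of its underside, on the bench. Its +y axis is the direction of travel, towards the hardness tester (within 0.1 rad of world +y).
- far_stop (a point): Contact face of the far end stop, a low steel block 60 mm wide between the guideways, top 42 mm above the bench, at bed y = 0.265; a like stop at bed y = -0.285. They lie below the bumpers and are met by the shuttle's own body (75 mm from its centre to each end), not by its bumpers.
- shuttle (a joint): Travel of the shuttle along the bed's +y (m): its centre is at bed x = 0, y = -0.210 + value. It strikes the end stops at 0 and 0.400; starts at rest at 0.05. Nominal moving mass, all included, 3.2 kg (true 2.6 to 4.1), drag 0.002 N plus 0.12 N per m/s: it floats on air pads and coasts about 0.18 m from 0.02 m/s.
- rear_bumper (a joint): Compression (m) of the spring bumper at the shuttle's bed -y end: 0 = fully out, 0.050 = bottomed. Force = 0.02 N + 20 N/m x compression, hardly damped: the shuttle springs away from what pushes or stops it. 100 mm wide (bed x), from 55 to 105 mm above the bench, rubber face on a steel block that telescopes into the shuttle, no gap behind.
- front_bumper (a joint): Compression of the front spring bumper (m), the same bumper at the shuttle's +y end; pushing on it brakes the shuttle or drives it back.
- rear_bumper_face (a point): Centre of the rear bumper's outer rubber face, 80 mm above the bench; when fully out at bed y = shuttle centre - 0.135.
- front_bumper_face (a point): Centre of the front bumper's outer rubber face, 80 mm above the bench; when fully out at bed y = shuttle centre + 0.135.
- pointer (a point): Tip of the shuttle's dark steel pointer, 7 mm wide, which sticks out on the side away from the robot, 105 mm from the shuttle's centre line (bed x = +0.105), at the shuttle's centre along the travel, 45 mm above the bench.
- index: Index plate, fixed beside the bed's long edge away from the robot: aluminium block 30 (x) x 90 (y) x 20 mm, on top a white field 30 mm long (15 mm to either side of the middle) between two raised black lines. Origin: underside, below the field's middle; axes as the bed's. The pointer is over the middle at a shuttle travel of 0.29 to 0.35.
- deck (a point): Centre of the surface of the shuttle's grey deck casting, 85 mm above the bench, on the shuttle's centre line; axes as the bed's. The casting measures 112 (x) x 150 (y) mm; a 6 mm wide rim round the deck rises to 94 mm above the bench.
- bar_a: Steel test bar standing loose on the deck, 25 mm diameter, 100 mm tall with a 31 mm flange at the top, 0.4 kg; origin at the centre of its foot. Its top is 185 mm above the bench.
- bar_b: The second such test bar on the deck, nearer the front bumper.
- suspension: White bottle, 56 mm diameter, 130 mm tall, beside the bed on the side away from the robot. Bystander.
- mount_0: Black resin specimen mount, 32 mm diameter, 22 mm tall, near the bed on the robot's side. Bystander.
- mount_1: Second specimen mount, as mount_0. Bystander.
- mount_2: Third specimen mount, on the side away from the robot. Bystander.
- refblock: Steel hardness reference block, disc 64 mm diameter, 15 mm thick, on the robot's side of the bed. Bystander.
- eyepiece: Black microscope eyepiece standing upright, 42 mm diameter, 55 mm tall, on the side away from the robot. Bystander.
- dish: Shallow glass dish, 90 mm diameter, 20 mm tall, beyond the bed. Bystander.
Things that resemble listed ones, but are neither listed nor needed, are in the scene too. What is shaped like the index but blue or yellow is not meant.

How it is judged (in metres and radians):
On the way:
1. the shuttle stands at rest with its pointer in the white field, hands off (y of pointer in the frame of index between -0.015 and 0.015 m and velocity of joint shuttle between -0.007 and 0.007 m/s and contact force between the fingers and anything else below 0.2 N), for 1 s.
At the end, for the whole second after the job is handed in: The pointer's tip is within 15 mm of the middle of the index plate's white field along the travel, the shuttle's speed is below 0.007 m/s, and both bars stand upright (within 0.1 rad) on the deck, with nothing touched by the robot (y of pointer in the frame of index between -0.015 and 0.015 m and velocity of joint shuttle between -0.007 and 0.007 m/s and angle between each of bar_a, bar_b's own z axis and vertical below 0.1 rad and z of bar_a in the frame of deck between -0.006 and 0.008 m and z of bar_b in the frame of deck between -0.006 and 0.008 m).
It fails at once if the shuttle strikes an end stop (within 2 mm of it) (value of joint shuttle below 0.002 m or value of joint shuttle above 0.398 m).
It fails at once if the robot touches the deck or a bar (contact force between any of the fingers, the arm and bar_a above 0.5 N or contact force between any of the fingers, the arm and bar_b above 0.5 N or contact force between any of the fingers, the arm and shuttle_c0 above 0.5 N or contact force between any of the fingers, the arm and shuttle_c1 above 0.5 N or contact force between any of the fingers, the arm and shuttle_c2 above 0.5 N or contact force between any of the fingers, the arm and shuttle_c3 above 0.5 N or contact force between any of the fingers, the arm and shuttle_c4 above 0.5 N).
It fails at once if a test bar tips by more than 15 degrees (angle between any of bar_a, bar_b's own z axis and vertical above 0.26 rad).
It fails at once if a bystander is moved by more than 20 mm (distance of any of suspension, mount_0, mount_1, mount_2, refblock, eyepiece, dish from where it was at the start of the episode above 0.02 m).
It also fails if it takes over 38 s, if anything falls off the work surface, if the arm or the gripper's body presses on something with over 40 N, if the wrist force passes 120 N, or if a joint passes its speed limit or range.

## Working session

There is one attempt and no reset: what is moved stays moved. The work goes in short steps, Python scripts to look and compute and a tool call to move; the robot and the scene stay as the last step left them, time stands still between calls to the robot, and variables do not carry over. Pictures are saved under pics/ and viewed, at most 10 in all, crops included, and the job is handed in when it is done.

Besides the shell and the picture viewer there is one more tool, called after "Call:" as name(argument=value, ...), one argument or row to a line, values as JSON. servo_tool: Moves the arm, as the interface text tells. Shift numbers are shares of 0.8 m and turn numbers shares of pi rad, none past 1 either way. Its arguments: {"type":"object","properties":{"plan":{"type":"array"},"squeeze":{"type":"number"}},"required":["plan"]}

```bash
mkdir -p pics; ls; python3 - <<'E'
from rig import r, viewer
import cv2,numpy as np,pickle
d={}
for n in("scene","top"):
    c=viewer.camera(n);d[n]=c
    cv2.imwrite(f"pics/{n}0.png",c["pixels"][:,:,::-1])
    print(n,c["origin"],c["attitude"],c["intrinsics"])
pickle.dump(d,open("c0.pkl","wb"))
print(r.sense())
E
```

```text
pics
scene [ 1.04724855 -0.24449375  0.75081617] [-140.85063957    0.82411628   57.71198524] [[467.09649128   0.         320.32355449]
 [  0.         467.09649128 235.52221499]
 [  0.           0.           1.        ]]
top [0.44663911 0.03933487 1.29511706] [-173.61022366   -1.46222957  -88.97385669] [[517.44009619   0.         320.70935188]
 [  0.         517.44009619 238.51533716]
 [  0.           0.           1.        ]]
{'clock': 0.1, 'joint_positions': array([ 6.81808918e+01,  8.64746869e+00,  8.23886283e+01,  5.21815593e-04,
        8.90269235e+01, -7.67783606e+00]), 'dq': array([-0.03354253, -0.01373371, -0.18250885,  0.04968517, -0.01565091,
        0.15016708]), 'joint_torque': array([ 6.41642240e-03, -7.14386559e+01, -5.71790028e+01,  2.80202084e-05,
        7.02419813e-03, -9.81814225e-06]), 'tool_pos': array([0.14040262, 0.55733171, 0.20264813]), 'ee_rot': array([-1.79937614e+02, -8.93676475e-03,  1.65858714e+02]), 'ft_force': array([-0.50453251, -0.90862399,  0.9440074 ]), 'moment': array([-0.00277233,  0.00600639,  0.0154085 ]), 'grasp_force': 0.0, 'opening': 0.08573267236790502}
```

View pics/top0.png

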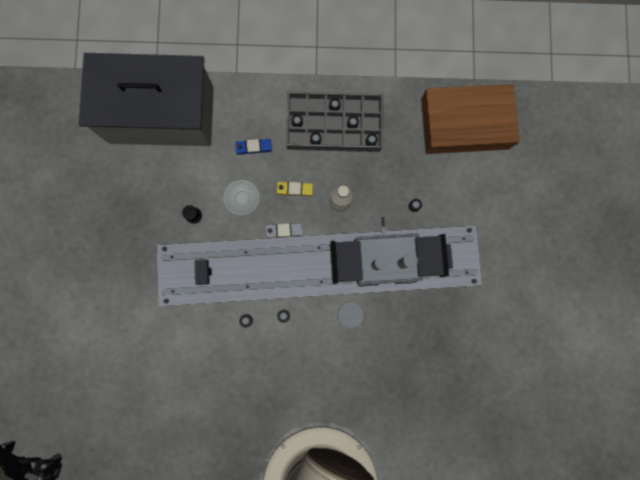

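View pics/scene0.png

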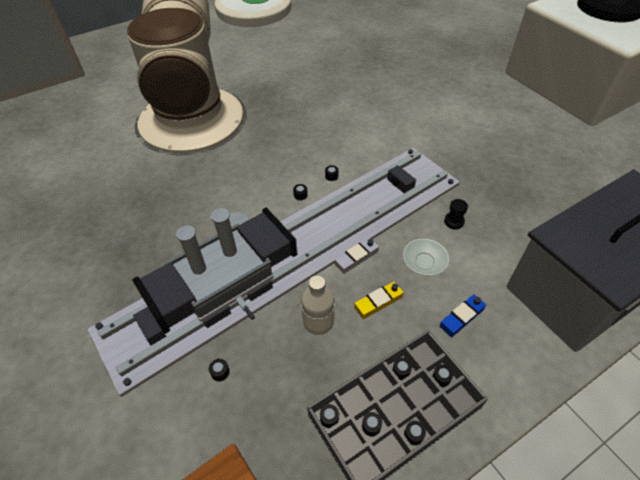

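The top view shows the shuttle centred near (389,258) with its pointer tip at (383,220). The grey index plate's white field is at (284,230), and travel runs to the left. Lookalikes for the index are the yellow plate (295,188) and the blue plate (253,146). The scene view shows the grey index at (357,253), yellow at (379,298), blue at (463,313) and the pointer at (250,312). I choose the grey plate beside the bed.

```bash
cat > h.py <<'E'
import numpy as np,cv2
from scipy.spatial.transform import Rotation as R
def cloud(c):
    z=c["range_z"];K=c["intrinsics"];v,u=np.mgrid[:480,:640]
    p=np.stack([(u-K[0,2])/K[0,0]*z,(v-K[1,2])/K[1,1]*z,z],-1)
    w=p@R.from_euler("xyz",c["attitude"],degrees=True).as_matrix().T+c["origin"]
    w[z==0]=np.nan
    return w
def ray(c,u,v,h):
    K=c["intrinsics"];d=R.from_euler("xyz",c["attitude"],degrees=True).as_matrix()@[(u-K[0,2])/K[0,0],(v-K[1,2])/K[1,1],1]
    o=np.asarray(c["origin"]);return o+d*(h-o[2])/d[2]
E
python3 - <<'E'
import pickle,numpy as np,cv2
from h import *
d=pickle.load(open("c0.pkl","rb"))
t=d["top"]
# bed corner screws/corners, z=.012
hsv=cv2.cvtColor(t["pixels"],cv2.COLOR_RGB2HSV)
print("bed hsv",hsv[272,290],"bench",hsv[340,200],"plate",hsv[230,270], "white",hsv[230,284])
w=cloud(t)
m=((w[...,2]>.006)&(w[...,2]<.12)&(w[...,0]<.55)).astype(np.uint8)
n,l,s,ce=cv2.connectedComponentsWithStats(m)
for i in range(1,n):
    if s[i,4]>30: print(s[i],ce[i],np.nanmean(w[l==i],0))
roi=w[200:320,140:500]
b=((roi[...,2]>.006)&(roi[...,2]<.018))
P=roi[b];print(len(P),P[:,2].mean(),P[:,2].std())
rect=cv2.minAreaRect(P[:,:2].astype(np.float32)*1000);print(rect,cv2.boxPoints(rect))
for n in d:
    c=d[n];h=cv2.cvtColor(c["pixels"],cv2.COLOR_RGB2HSV);u0,v0=(284,230) if n=="top" else (357,253)
    sub=np.zeros((480,640),np.uint8);sub[v0-14:v0+14,u0-14:u0+14]=1
    px=c["pixels"].astype(int)
    mm=(sub==1)&(px[...,0]>px[...,2]+6)&(px[...,0]>130)
    v,u=np.nonzero(mm);print(n,len(u),u.mean(),v.mean(),ray(c,u.mean(),v.mean(),.02),u.min(),u.max(),np.nanmean(cloud(c)[mm],0))
cv2.imwrite("pics/crop1.png",cv2.resize(t["pixels"][190:310,230:480,::-1],None,fx=3,fy=3,interpolation=cv2.INTER_CUBIC))
E
```

```text
bed hsv [112  20 139] bench [ 45   9 112] plate [114  23  55] white [ 28  22 174]
[  157   252   326    54 12961] [299.67695394 275.23038346] [0.49741322 0.0608014  0.0339449 ]
[335 302  28  26 539] [349.59369202 314.59183673] [ 0.40433902 -0.06496158  0.01555437]
[276 309  14  14 137] [282.9270073  315.71532847] [0.39907933 0.09786993 0.02234676]
[239 314  14  14 141] [245.29078014 320.26950355] [0.38660025 0.18869874 0.02199662]
[ 264  426  113   54 2730] [313.15018315 451.35457875] [0.08157806 0.01781055 0.01734638]
11951 0.012471916638712102 0.0026591609499634354
((540.279052734375, 3.996612548828125), (299.0629577636719, 902.5809936523438), 1.2699337005615234) [[ 380.78247  451.86224]
 [ 400.78613 -450.49707]
 [ 699.77563 -443.86902]
 [ 679.772    458.4903 ]]
scene 239 358.3389121338912 253.94142259414227 [0.61818997 0.10197809 0.02      ] 347 370 [0.61518819 0.10442418 0.01488788]
top 140 283.3285714285714 229.57857142857142 [0.6104206  0.10248933 0.02      ] 278 289 [0.61022335 0.10240752 0.02159386]
```

View pics/crop1.png

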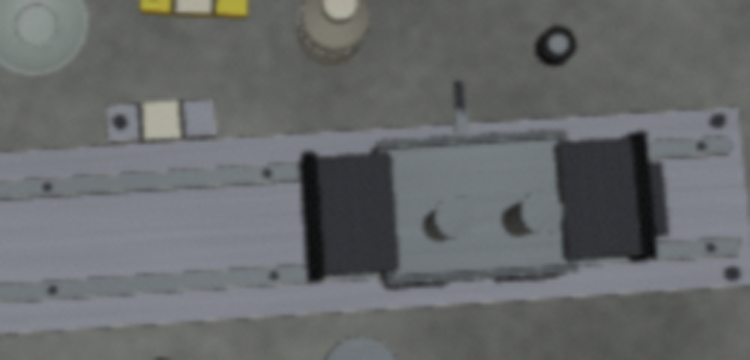

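Crop shows the grey index plate's white field at crop (161,120), which is full-image (284,230). The pointer's dark tip is at crop (459,85), full-image (383,218). The front face is at about crop x=310 and the rear face at about x=645.

```bash
cat >> h.py <<'E'
try:
    B=np.load("bed.npy") # x,y,angle(bed yaw)
except Exception: B=None
def tobed(w):
    c,s=np.cos(B[2]),np.sin(B[2]);q=w.copy();dx=w[...,0]-B[0];dy=w[...,1]-B[1]
    q[...,0]=c*dx+s*dy;q[...,1]=-s*dx+c*dy;return q
def toworld(x,y):
    c,s=np.cos(B[2]),np.sin(B[2]);return np.array([B[0]+c*x-s*y,B[1]+s*x+c*y])
def track(c):
    q=tobed(cloud(c));x,y,z=q[...,0],q[...,1],q[...,2]
    g=(abs(y)<.35)
    out={}
    for n,m in dict(pointer=(x>.08)&(x<.108)&(z>.034)&(z<.056)&(y<.32),bars=(abs(x)<.05)&(z>.176)&(z<.192),
                    deckrim=(abs(x)<.06)&(z>.081)&(z<.099)).items():
        Y=y[m&g]; out[n]=(len(Y),round(float(Y.mean()),4),round(float(Y.min()),4),round(float(Y.max()),4)) if len(Y) else None
    return out
E
python3 - <<'E'
import pickle,numpy as np,cv2
import h
from h import *
d=pickle.load(open("c0.pkl","rb"));t=d["top"];w=cloud(t)
hsv=cv2.cvtColor(t["pixels"],cv2.COLOR_RGB2HSV)
m=((hsv[...,0]>105)&(hsv[...,0]<125)&(hsv[...,1]>12)&(hsv[...,2]>90)).astype(np.uint8);m[:223]=0;m[310:]=0
m=cv2.morphologyEx(m,cv2.MORPH_OPEN,np.ones((3,3)))
n,l,s,ce=cv2.connectedComponentsWithStats(m);
idx=[i for i in range(1,n) if s[i,4]>60];print([ (list(s[i])) for i in idx])
mm=np.isin(l,[i for i in idx if not(260<ce[i][0]<306 and ce[i][1]<240)])
v,u=np.nonzero(mm)
P=np.array([ray(t,a,b,.012)[:2] for a,b in zip(u,v)],np.float32)
rc=cv2.minAreaRect(P*1000);bx=cv2.boxPoints(rc);print(rc,bx)
o=np.argsort(bx[:,1]);lo=bx[o[:2]].mean(0);hi=bx[o[2:]].mean(0)
a=-np.arctan2(hi[0]-lo[0],hi[1]-lo[1]);B=np.array([rc[0][0]/1000,rc[0][1]/1000,a]);np.save("bed.npy",B);h.B=B
print(B, "index in bed",tobed(np.array([.6104,.1025,.02])))
for n in d: print(n,track(d[n]))
E
```

```text
[[np.int32(266), np.int32(225), np.int32(11), np.int32(11), np.int32(86)], [np.int32(291), np.int32(224), np.int32(10), np.int32(11), np.int32(106)], [np.int32(157), np.int32(226), np.int32(324), np.int32(79), np.int32(7247)], [np.int32(208), np.int32(251), np.int32(124), np.int32(35), np.int32(3384)]]
((525.5084228515625, 11.19464111328125), (147.31936645507812, 797.2785034179688), 4.724127769470215) [[ 419.26776  402.41315]
 [ 484.9302  -392.1568 ]
 [ 631.7491  -380.02386]
 [ 566.0867   414.54608]]
[0.52550842 0.01119464 0.08245162] index in bed [0.09212293 0.08400366 0.02      ]
scene {'pointer': (77, -0.1603, -0.1646, -0.1552), 'bars': (473, -0.1618, -0.2064, -0.1144), 'deckrim': (5806, -0.1656, -0.2949, -0.0259)}
top {'pointer': (41, -0.1321, -0.1645, 0.1234), 'bars': (316, -0.1605, -0.2059, -0.1148), 'deckrim': (2575, -0.1586, -0.2959, -0.0247)}
```

Measurements fit the description: the bed is 147×797 mm, the pointer is at bed y −0.160 (travel 0.05), and the index is at bed (0.092, 0.084), which means a travel of 0.294. Next is the move to behind the rear bumper.

```bash
cat > go.py <<'E'
import sys
from h import *
from rig import r
# usage: go.py bedx bedy z yawdeg(optional) -> fractions from current pose
x,y,z=map(float,sys.argv[1:4])
s=r.sense();Rt=R.from_euler("xyz",s["ee_rot"],degrees=True)
tgt=np.r_[toworld(x,y),z];d=Rt.inv().apply(tgt-s["tool_pos"])/.8
yaw=90+np.degrees(B[2]);rv=(Rt.inv()*R.from_euler("xyz",[180,0,yaw],degrees=True)).as_rotvec()/np.pi
print("clock",s["clock"],"bed",tobed(s["tool_pos"][None])[0].round(4),"tgt",tgt.round(3),"slide",d.round(4),"rot",rv.round(4),"op",s["opening"],s["ft_force"].round(2))
E
python3 go.py 0 -0.345 0.33; python3 go.py -0.06 -0.345 0.33
```

```text
clock 0.1 bed [-0.3388  0.576   0.2026] tgt [ 0.554 -0.333  0.33 ] slide [-0.773  -0.9526 -0.1583] rot [-3.000e-04  2.000e-04  3.952e-01] op 0.08573267236790502 [-0.5  -0.91  0.94]
clock 0.1 bed [-0.3388  0.576   0.2026] tgt [ 0.494 -0.338  0.33 ] slide [-0.702  -0.9769 -0.1582] rot [-3.000e-04  2.000e-04  3.952e-01] op 0.08573267236790502 [-0.5  -0.91  0.94]
```

Call:
servo_tool(
  plan=[
    {"slide": [0,0,-0.075],"delta_rot": [0,0,0.05],"grip": 1},
    {"slide": [0,0,-0.16],"delta_rot": [0,0,0.1],"grip": 1},
    {"slide": [-0.773,-0.9526,-0.158],"delta_rot": [0,0,0.3952],"grip": 1},
    {"slide": [-0.773,-0.9526,-0.158],"delta_rot": [0,0,0.3952],"grip": 1},
    {"slide": [-0.773,-0.9526,-0.158],"delta_rot": [0,0,0.3952],"grip": 1},
    {"slide": [-0.773,-0.9526,-0.158],"delta_rot": [0,0,0.3952],"grip": 1},
    {"slide": [-0.773,-0.9526,-0.158],"delta_rot": [0,0,0.3952],"grip": 1},
    {"slide": [-0.773,-0.9526,-0.158],"delta_rot": [0,0,0.3952],"grip": 1},
    {"slide": [-0.773,-0.9526,-0.158],"delta_rot": [0,0,0.3952],"grip": 1},
    {"slide": [-0.773,-0.9526,-0.158],"delta_rot": [0,0,0.3952],"grip": 1},
    {"slide": [-0.773,-0.9526,-0.158],"delta_rot": [0,0,0.3952],"grip": 1},
    {"slide": [-0.773,-0.9526,-0.158],"delta_rot": [0,0,0.3952],"grip": 1},
    {"slide": [-0.773,-0.9526,-0.158],"delta_rot": [0,0,0.3952],"grip": 1},
    {"slide": [-0.773,-0.9526,-0.158],"delta_rot": [0,0,0.3952],"grip": 1},
    {"slide": [-0.773,-0.9526,-0.158],"delta_rot": [0,0,0.3952],"grip": 1},
    {"slide": [-0.773,-0.9526,-0.158],"delta_rot": [0,0,0.3952],"grip": 1},
    {"slide": [-0.773,-0.9526,-0.158],"delta_rot": [0,0,0.3952],"grip": 1},
    {"slide": [-0.773,-0.9526,-0.158],"delta_rot": [0,0,0.3952],"grip": 1},
  ],
)

```text
clock: 2.35
tool_pos: [0.5544, -0.3348, 0.3287]
ee_rot: [-179.9, -0.0, 94.7]
ft_force: [0.2, 0.8, 0.4]
opening: 0.0001
grasp_force: 0.0
```

```bash
python3 go.py 0 -0.345 0.068
```

```text
clock 2.35 bed [ 3.000e-04 -3.472e-01  3.287e-01] tgt [ 0.554 -0.333  0.068] slide [ 2.500e-03 -1.000e-04  3.259e-01] rot [-0.0003 -0.0002 -0.0003] op 0.00013387198119379595 [0.24 0.75 0.44]
```

Call:
servo_tool(
  plan=[
    {"slide": [0,0,0.325],"delta_rot": [0,0,0],"grip": 1},
    {"slide": [0,0,0.325],"delta_rot": [0,0,0],"grip": 1},
    {"slide": [0,0,0.325],"delta_rot": [0,0,0],"grip": 1},
    {"slide": [0,0,0.325],"delta_rot": [0,0,0],"grip": 1},
    {"slide": [0,0,0.325],"delta_rot": [0,0,0],"grip": 1},
    {"slide": [0,0,0.325],"delta_rot": [0,0,0],"grip": 1},
  ],
)

```text
clock: 3.1
tool_pos: [0.5544, -0.3329, 0.071]
ee_rot: [180.0, 0.0, 94.7]
ft_force: [0.0, -0.1, 1.5]
opening: 0.0
grasp_force: 0.0
```

```bash
cat > look.py <<'E'
import sys
from h import *
from rig import r,viewer
for n in sys.argv[2:]:
    t=r.sense()["clock"];c=viewer.camera(n);print(round(t,3),n,track(c))
    cv2.imwrite(f"pics/{sys.argv[1]}_{n}.png",c["pixels"][:,:,::-1])
    q=tobed(cloud(c))
    if n!="wrist":
        # gripper near face: points z .11-.15 outside shuttle
        m=(abs(q[...,0])<.05)&(q[...,2]>.110)&(q[...,2]<.135)&(abs(q[...,1])<.45);Y=q[...,1][m]
        if len(Y): print("  finger pts",len(Y),np.percentile(Y,[1,50,99]).round(4))
s=r.sense();print("clock",s["clock"],"bed tool",tobed(s["tool_pos"][None])[0].round(4))
E
python3 look.py a scene
```

```text
3.1 scene {'pointer': (76, -0.1604, -0.1651, -0.1548), 'bars': (537, -0.1829, -0.3483, -0.1148), 'deckrim': (5780, -0.1659, -0.3366, -0.0256)}
  finger pts 323 [-0.3506 -0.1844 -0.1189]
clock 3.15 bed tool [ 0.001  -0.3457  0.0722]
```

Call:
servo_tool(
  plan=[
    {"slide": [0.03,0,0],"delta_rot": [0,0,0],"grip": 1},
    {"slide": [0.045,0,0],"delta_rot": [0,0,0],"grip": 1},
    {"slide": [0.0575,0,0],"delta_rot": [0,0,0],"grip": 1},
    {"slide": [0.07,0,0],"delta_rot": [0,0,0],"grip": 1},
    {"slide": [0.08,0,0],"delta_rot": [0,0,0],"grip": 1},
    {"slide": [0.08,0,0],"delta_rot": [0,0,0],"grip": 1},
    {"slide": [0.08,0,0],"delta_rot": [0,0,0],"grip": 1},
    {"slide": [0.08,0,0],"delta_rot": [0,0,0],"grip": 1},
    {"slide": [0.08,0,0],"delta_rot": [0,0,0],"grip": 1},
    {"slide": [0.08,0,0],"delta_rot": [0,0,0],"grip": 1},
    {"slide": [0.08,0,0],"delta_rot": [0,0,0],"grip": 1},
    {"slide": [0.08,0,0],"delta_rot": [0,0,0],"grip": 1},
    {"slide": [0.03,0,-0.05],"delta_rot": [0,0,0],"grip": 1},
    {"slide": [0.03,0,-0.12],"delta_rot": [0,0,0],"grip": 1},
    {"slide": [0.03,0,-0.19],"delta_rot": [0,0,0],"grip": 1},
  ],
)

```text
clock: 5.03
tool_pos: [0.5517, -0.3088, 0.2231]
ee_rot: [-180.0, -0.0, 94.7]
ft_force: [0.5, -0.9, 0.7]
opening: -0.0
grasp_force: 0.0
```

```bash
python3 look.py b scene top; python3 look.py b2 scene; python3 go.py 0 0.345 0.33
```

```text
5.025 scene {'pointer': (75, -0.0674, -0.0719, -0.0616), 'bars': (417, -0.0686, -0.113, -0.0213), 'deckrim': (5078, -0.0726, -0.202, 0.0658)}
  finger pts 254 [-0.1102 -0.0888 -0.0273]
5.075 top {'pointer': (35, -0.0575, -0.0666, 0.1231), 'bars': (314, -0.0635, -0.109, -0.0177), 'deckrim': (2678, -0.0632, -0.1981, 0.0718)}
  finger pts 26 [-0.1945 -0.0822  0.0706]
clock 5.125 bed tool [ 0.0014 -0.3221  0.2285]
5.125 scene {'pointer': (76, -0.0606, -0.0648, -0.0557), 'bars': (411, -0.0617, -0.1058, -0.0142), 'deckrim': (5070, -0.0667, -0.1951, 0.0728)}
  finger pts 257 [-0.1033 -0.0804 -0.0204]
clock 5.175 bed tool [ 0.0008 -0.3216  0.2251]
clock 5.175 bed [ 0.0008 -0.3216  0.2251] tgt [0.497 0.355 0.33 ] slide [ 8.328e-01 -6.000e-04 -1.342e-01] rot [ 0.0013  0.0012 -0.    ] op -0.00014082813111086404 [-0.31 -1.22 -1.67]
```

Call:
servo_tool(
  plan=[
    {"slide": [0.525,0,-0.046],"delta_rot": [0,0,0],"grip": 1},
    {"slide": [0.525,0,-0.046],"delta_rot": [0,0,0],"grip": 1},
    {"slide": [0.525,0,-0.046],"delta_rot": [0,0,0],"grip": 1},
    {"slide": [0.525,0,-0.046],"delta_rot": [0,0,0],"grip": 1},
    {"slide": [0.525,0,-0.046],"delta_rot": [0,0,0],"grip": 1},
    {"slide": [0.525,0,-0.046],"delta_rot": [0,0,0],"grip": 1},
    {"slide": [0.525,0,-0.046],"delta_rot": [0,0,0],"grip": 1},
    {"slide": [0.714,0,0.154],"delta_rot": [0,0,0],"grip": 1},
    {"slide": [0.714,0,0.154],"delta_rot": [0,0,0],"grip": 1},
    {"slide": [0.714,0,0.154],"delta_rot": [0,0,0],"grip": 1},
    {"slide": [0.714,0,0.154],"delta_rot": [0,0,0],"grip": 1},
    {"slide": [0.714,0,0.189],"delta_rot": [0,0,0],"grip": 1},
  ],
)

```text
clock: 6.68
tool_pos: [0.5039, 0.2621, 0.0685]
ee_rot: [-179.9, 0.0, 94.8]
ft_force: [0.7, 0.6, 0.3]
opening: -0.0001
grasp_force: 0.0
```

```bash
python3 look.py c scene; python3 go.py 0 0.204 0.072
```

```text
6.675 scene {'pointer': (69, 0.0435, 0.0381, 0.0498), 'bars': (598, 0.1198, -0.0019, 0.2573), 'deckrim': (4446, 0.0376, -0.0916, 0.249)}
  finger pts 363 [0.0007 0.0671 0.2567]
clock 6.725 bed tool [-0.0024  0.2506  0.0647]
clock 6.725 bed [-0.0024  0.2506  0.0647] tgt [0.509 0.215 0.072] slide [-0.0582  0.0028 -0.009 ] rot [-0.0019  0.0005  0.0005] op -0.0003117370709556179 [-0.65 -0.33 -5.69]
```

Call:
servo_tool(
  plan=[
    {"slide": [-0.033,0,0],"delta_rot": [0,0,0],"grip": 1},
    {"slide": [-0.057,0,0],"delta_rot": [0,0,0],"grip": 1},
    {"slide": [-0.057,0,0],"delta_rot": [0,0,0],"grip": 1},
    {"slide": [-0.057,0,0],"delta_rot": [0,0,0],"grip": 1},
  ],
)

```text
clock: 7.22
tool_pos: [0.5089, 0.2153, 0.0707]
ee_rot: [180.0, -0.0, 94.7]
ft_force: [-0.7, 0.6, 1.2]
opening: -0.0
grasp_force: 0.2
```

```bash
python3 look.py d scene
```

```text
7.225 scene {'pointer': (72, 0.0756, 0.071, 0.0819), 'bars': (578, 0.1205, 0.0294, 0.2092), 'deckrim': (3968, 0.0605, -0.0596, 0.2027)}
  finger pts 374 [0.0326 0.0992 0.2101]
clock 7.275 bed tool [2.00e-04 2.05e-01 7.07e-02]
```

Call:
servo_tool(
  plan=[
    {"slide": [0,0,0],"delta_rot": [0,0,0],"grip": 1},
  ],
)

```text
clock: 7.4
tool_pos: [0.5087, 0.2156, 0.0705]
ee_rot: [180.0, -0.0, 94.7]
ft_force: [0.8, 0.9, 0.9]
opening: 0.0003
grasp_force: 0.2
```

```bash
python3 look.py e scene; python3 look.py f scene
```

```text
7.4 scene {'pointer': (75, 0.0803, 0.0754, 0.0868), 'bars': (568, 0.1235, 0.0349, 0.2092), 'deckrim': (3885, 0.0635, -0.0549, 0.1946)}
  finger pts 380 [0.0369 0.1033 0.2094]
clock 7.45 bed tool [0.     0.2051 0.0704]
7.45 scene {'pointer': (62, 0.0805, 0.0765, 0.086), 'bars': (581, 0.1241, 0.035, 0.2082), 'deckrim': (3835, 0.0641, -0.0543, 0.1993)}
  finger pts 364 [0.0382 0.1051 0.2098]
clock 7.5 bed tool [0.     0.2051 0.0704]
```

Call:
servo_tool(
  plan=[
    {"slide": [0.07,0,0],"delta_rot": [0,0,0],"grip": 1},
  ],
)

```text
clock: 7.62
tool_pos: [0.5048, 0.2697, 0.0706]
ee_rot: [180.0, 0.0, 94.5]
ft_force: [2.3, 0.0, 0.3]
opening: 0.0002
grasp_force: 0.0
```

```bash
python3 look.py g scene; python3 look.py h scene; python3 look.py i top;python3 look.py j scene;
```

```text
7.625 scene {'pointer': (70, 0.0786, 0.0738, 0.0842), 'bars': (573, 0.1446, 0.0338, 0.2631), 'deckrim': (4230, 0.07, -0.056, 0.2573)}
  finger pts 373 [0.0361 0.104  0.2653]
clock 7.675 bed tool [-2.000e-04  2.664e-01  7.060e-02]
7.675 scene {'pointer': (70, 0.0785, 0.0732, 0.084), 'bars': (588, 0.1474, 0.0324, 0.2717), 'deckrim': (4227, 0.0711, -0.0568, 0.2621)}
  finger pts 373 [0.0354 0.1032 0.2718]
clock 7.725 bed tool [-0.0003  0.2643  0.0704]
7.725 top {'pointer': (31, 0.0783, 0.0743, 0.0816), 'bars': (331, 0.0856, 0.0334, 0.2758), 'deckrim': (2658, 0.0788, -0.0564, 0.2112)}
  finger pts 20 [-0.0537  0.0975  0.2094]
clock 7.775 bed tool [-0.0003  0.2626  0.0702]
7.775 scene {'pointer': (68, 0.0773, 0.0724, 0.082), 'bars': (584, 0.147, 0.031, 0.2658), 'deckrim': (4258, 0.0693, -0.0578, 0.2602)}
  finger pts 361 [0.0346 0.101  0.2693]
clock 7.825 bed tool [-0.0003  0.2615  0.0701]
```

Call:
servo_tool(
  plan=[
    {"slide": [0,0,-0.2375],"delta_rot": [0,0,0],"grip": 1},
    {"slide": [0,0,-0.2375],"delta_rot": [0,0,0],"grip": 1},
    {"slide": [0,0,-0.2375],"delta_rot": [0,0,0],"grip": 1},
    {"slide": [-0.401,0,-0.2375],"delta_rot": [0,0,0],"grip": 1},
    {"slide": [-0.401,0,-0.2375],"delta_rot": [0,0,0],"grip": 1},
    {"slide": [-0.401,0,-0.2375],"delta_rot": [0,0,0],"grip": 1},
    {"slide": [-0.401,0,-0.2375],"delta_rot": [0,0,0],"grip": 1},
    {"slide": [-0.401,0,-0.2375],"delta_rot": [0,0,0],"grip": 1},
    {"slide": [-0.401,0,-0.2375],"delta_rot": [0,0,0],"grip": 1},
    {"slide": [-0.501,0,-0.0625],"delta_rot": [0,0,0],"grip": 1},
    {"slide": [-0.501,0,-0.0625],"delta_rot": [0,0,0],"grip": 1},
    {"slide": [-0.501,0,-0.0625],"delta_rot": [0,0,0],"grip": 1},
    {"slide": [-0.501,0,0],"delta_rot": [0,0,0],"grip": 1},
    {"slide": [-0.501,0,0],"delta_rot": [0,0,0],"grip": 1},
  ],
)

```text
clock: 9.57
tool_pos: [0.535, -0.1278, 0.0677]
ee_rot: [-179.7, -0.1, 94.7]
ft_force: [0.3, 0.6, 0.7]
opening: 0.0003
grasp_force: 0.0
```

```bash
python3 look.py k scene; python3 look.py l scene; python3 look.py m top
```

```text
9.575 scene {'pointer': (61, 0.0628, 0.058, 0.0691), 'bars': (468, 0.0119, -0.1584, 0.1089), 'deckrim': (4325, 0.0552, -0.1493, 0.1959)}
  finger pts 298 [-0.1498  0.0336  0.1001]
clock 9.625 bed tool [-0.0005 -0.1397  0.0704]
9.625 scene {'pointer': (59, 0.0623, 0.0581, 0.0668), 'bars': (466, 0.0139, -0.1584, 0.1081), 'deckrim': (4312, 0.0555, -0.1485, 0.1957)}
  finger pts 313 [-0.1501  0.0315  0.1002]
clock 9.675 bed tool [ 0.0004 -0.1401  0.0719]
9.675 top {'pointer': (38, 0.0703, 0.0595, 0.1209), 'bars': (352, 0.0456, -0.1512, 0.1086), 'deckrim': (2658, 0.0627, -0.0603, 0.1983)}
  finger pts 18 [-0.0651  0.1388  0.1959]
clock 9.725 bed tool [ 0.0009 -0.1403  0.0726]
```

Call:
servo_tool(
  plan=[
    {"slide": [0.02,0,0],"delta_rot": [0,0,0],"grip": 1},
    {"slide": [0.041,0,0],"delta_rot": [0,0,0],"grip": 1},
    {"slide": [0.061,0,0],"delta_rot": [0,0,0],"grip": 1},
    {"slide": [0.061,0,0],"delta_rot": [0,0,0],"grip": 1},
    {"slide": [0.061,0,0],"delta_rot": [0,0,0],"grip": 1},
    {"slide": [0.061,0,0],"delta_rot": [0,0,0],"grip": 1},
    {"slide": [0.061,0,0],"delta_rot": [0,0,0],"grip": 1},
    {"slide": [0.061,0,0],"delta_rot": [0,0,0],"grip": 1},
  ],
)

```text
clock: 10.72
tool_pos: [0.5331, -0.08, 0.0704]
ee_rot: [-180.0, 0.0, 94.7]
ft_force: [0.1, -0.3, -0.4]
opening: 0.0002
grasp_force: 0.0
```

```bash
python3 look.py n scene
```

```text
10.725 scene {'pointer': (63, 0.0548, 0.0507, 0.0605), 'bars': (467, 0.0154, -0.1103, 0.0999), 'deckrim': (4132, 0.0521, -0.1003, 0.1884)}
  finger pts 321 [-0.1019  0.0221  0.0937]
clock 10.775 bed tool [ 0.     -0.0915  0.0704]
```

Call:
servo_tool(
  plan=[
    {"slide": [0,0,0],"delta_rot": [0,0,0],"grip": 1},
    {"slide": [0,0,0],"delta_rot": [0,0,0],"grip": 1},
    {"slide": [0,0,0],"delta_rot": [0,0,0],"grip": 1},
    {"slide": [0,0,0],"delta_rot": [0,0,0],"grip": 1},
  ],
)

```text
clock: 11.28
tool_pos: [0.5331, -0.0798, 0.0704]
ee_rot: [-180.0, 0.0, 94.7]
ft_force: [0.5, -0.7, 0.7]
opening: -0.0001
grasp_force: 0.0
```

```bash
python3 look.py o scene
```

```text
11.275 scene {'pointer': (75, 0.053, 0.0475, 0.0585), 'bars': (482, 0.0146, -0.1101, 0.0989), 'deckrim': (4165, 0.0519, -0.0985, 0.19)}
  finger pts 324 [-0.1017  0.0204  0.0904]
clock 11.325 bed tool [ 0.0001 -0.0913  0.0704]
```

Call:
servo_tool(
  plan=[
    {"slide": [0,0,0],"delta_rot": [0,0,0],"grip": 1},
    {"slide": [0,0,0],"delta_rot": [0,0,0],"grip": 1},
    {"slide": [0,0,0],"delta_rot": [0,0,0],"grip": 1},
    {"slide": [0,0,0],"delta_rot": [0,0,0],"grip": 1},
  ],
)

```text
clock: 11.82
tool_pos: [0.5331, -0.0798, 0.0704]
ee_rot: [-180.0, 0.0, 94.7]
ft_force: [0.4, -0.3, -0.1]
opening: -0.0
grasp_force: 0.0
```

```bash
python3 look.py p scene
```

```text
11.825 scene {'pointer': (62, 0.0548, 0.0506, 0.0605), 'bars': (472, 0.0163, -0.11, 0.1017), 'deckrim': (4172, 0.0526, -0.1003, 0.1882)}
  finger pts 311 [-0.1016  0.0232  0.0927]
clock 11.875 bed tool [ 0.0001 -0.0913  0.0704]
```

Call:
servo_tool(
  plan=[
    {"slide": [0,0,0],"delta_rot": [0,0,0],"grip": 1},
    {"slide": [0,0,0],"delta_rot": [0,0,0],"grip": 1},
    {"slide": [0,0,0],"delta_rot": [0,0,0],"grip": 1},
    {"slide": [0,0,0],"delta_rot": [0,0,0],"grip": 1},
    {"slide": [0,0,0],"delta_rot": [0,0,0],"grip": 1},
    {"slide": [0,0,0],"delta_rot": [0,0,0],"grip": 1},
    {"slide": [0,0,0],"delta_rot": [0,0,0],"grip": 1},
    {"slide": [0,0,0],"delta_rot": [0,0,0],"grip": 1},
  ],
)

```text
clock: 12.88
tool_pos: [0.5331, -0.0798, 0.0704]
ee_rot: [-180.0, 0.0, 94.7]
ft_force: [0.4, 0.1, 0.1]
opening: 0.0002
grasp_force: 0.0
```

```bash
python3 look.py q scene;python3 look.py q1 scene
```

```text
12.875 scene {'pointer': (75, 0.0605, 0.0553, 0.0663), 'bars': (477, 0.0186, -0.1095, 0.1072), 'deckrim': (4217, 0.0566, -0.0983, 0.1948)}
  finger pts 318 [-0.1016  0.0284  0.0971]
clock 12.925 bed tool [ 0.0001 -0.0913  0.0704]
12.925 scene {'pointer': (73, 0.0604, 0.0555, 0.0664), 'bars': (482, 0.0191, -0.1097, 0.1071), 'deckrim': (4195, 0.0567, -0.1005, 0.195)}
  finger pts 323 [-0.1017  0.0272  0.0977]
clock 12.975 bed tool [ 0.     -0.0913  0.0704]
```

Call:
servo_tool(
  plan=[
    {"slide": [0,0,0],"delta_rot": [0,0,0],"grip": 1},
    {"slide": [0,0,0],"delta_rot": [0,0,0],"grip": 1},
    {"slide": [0,0,0],"delta_rot": [0,0,0],"grip": 1},
    {"slide": [0,0,0],"delta_rot": [0,0,0],"grip": 1},
    {"slide": [0,0,0],"delta_rot": [0,0,0],"grip": 1},
    {"slide": [0,0,0],"delta_rot": [0,0,0],"grip": 1},
    {"slide": [0,0,0],"delta_rot": [0,0,0],"grip": 1},
    {"slide": [0,0,0],"delta_rot": [0,0,0],"grip": 1},
  ],
)

```text
clock: 13.98
tool_pos: [0.5331, -0.0798, 0.0704]
ee_rot: [-180.0, 0.0, 94.7]
ft_force: [-0.3, -0.6, -0.0]
opening: -0.0001
grasp_force: 0.0
```

```bash
python3 look.py r scene;python3 look.py r1 scene
```

```text
13.975 scene {'pointer': (74, 0.0652, 0.0609, 0.0708), 'bars': (481, 0.0217, -0.11, 0.1109), 'deckrim': (4181, 0.0618, -0.1005, 0.1999)}
  finger pts 317 [-0.1016  0.0328  0.1027]
clock 14.025 bed tool [ 0.0001 -0.0913  0.0704]
14.025 scene {'pointer': (63, 0.0656, 0.0612, 0.0711), 'bars': (485, 0.0216, -0.1097, 0.1111), 'deckrim': (4212, 0.061, -0.1, 0.2018)}
  finger pts 319 [-0.1017  0.033   0.1023]
clock 14.075 bed tool [ 0.0001 -0.0913  0.0704]
```

Call:
servo_tool(
  plan=[
    {"slide": [-0.04,0,0],"delta_rot": [0,0,0],"grip": 1},
    {"slide": [-0.04,0,0],"delta_rot": [0,0,0],"grip": 1},
    {"slide": [-0.04,0,0],"delta_rot": [0,0,0],"grip": 1},
    {"slide": [-0.04,0,0],"delta_rot": [0,0,0],"grip": 1},
    {"slide": [-0.04,0,0],"delta_rot": [0,0,0],"grip": 1},
    {"slide": [-0.04,0,0],"delta_rot": [0,0,0],"grip": 1},
    {"slide": [-0.04,0,0],"delta_rot": [0,0,0],"grip": 1},
    {"slide": [-0.04,0,0],"delta_rot": [0,0,0],"grip": 1},
    {"slide": [-0.04,0,0],"delta_rot": [0,0,0],"grip": 1},
    {"slide": [-0.04,0,0],"delta_rot": [0,0,0],"grip": 1},
    {"slide": [-0.04,0,0],"delta_rot": [0,0,0],"grip": 1},
    {"slide": [-0.04,0,0],"delta_rot": [0,0,0],"grip": 1},
    {"slide": [-0.04,0,0],"delta_rot": [0,0,0],"grip": 1},
    {"slide": [-0.04,0,0],"delta_rot": [0,0,0],"grip": 1},
    {"slide": [-0.04,0,0],"delta_rot": [0,0,0],"grip": 1},
    {"slide": [-0.04,0,0],"delta_rot": [0,0,0],"grip": 1},
    {"slide": [-0.04,0,0],"delta_rot": [0,0,0],"grip": 1},
    {"slide": [-0.04,0,0],"delta_rot": [0,0,0],"grip": 1},
    {"slide": [-0.04,0,0],"delta_rot": [0,0,0],"grip": 1},
    {"slide": [-0.04,0,0],"delta_rot": [0,0,0],"grip": 1},
  ],
)

```text
clock: 16.58
tool_pos: [0.5357, -0.1117, 0.0704]
ee_rot: [-180.0, 0.0, 94.7]
ft_force: [0.2, 0.0, -0.5]
opening: 0.0002
grasp_force: 0.0
```

```bash
python3 look.py s scene;python3 look.py s1 scene; python3 - <<'E'
import cv2
i=cv2.imread("pics/s1_scene.png");cv2.imwrite("pics/crop2.png",cv2.resize(i[190:330,220:440],None,fx=3.5,fy=3.5,interpolation=cv2.INTER_CUBIC))
E
```

```text
16.575 scene {'pointer': (62, 0.0731, 0.0682, 0.0778), 'bars': (457, 0.0239, -0.1419, 0.1202), 'deckrim': (4246, 0.0655, -0.1288, 0.2083)}
  finger pts 323 [-0.1337  0.0414  0.1142]
clock 16.625 bed tool [ 1.000e-04 -1.233e-01  7.050e-02]
16.625 scene {'pointer': (62, 0.0733, 0.0691, 0.0791), 'bars': (460, 0.0227, -0.1423, 0.1196), 'deckrim': (4271, 0.0664, -0.1303, 0.2085)}
  finger pts 318 [-0.1337  0.0423  0.1141]
clock 16.675 bed tool [ 0.     -0.1233  0.0704]
```

View pics/crop2.png

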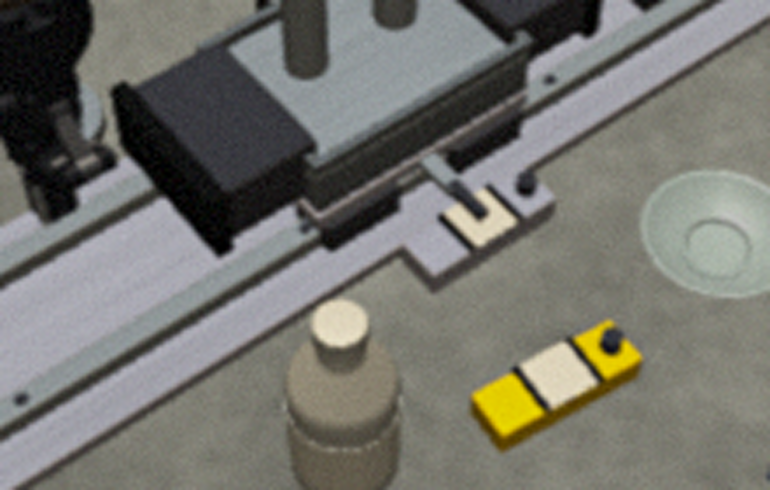

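The crop shows the pointer tip at crop (480,208) over the white field at (480,215), clear of both black lines, with the bars standing. It is still creeping forward at about 2.5 mm/s, so I'll let it settle with the hand clear.

Call:
servo_tool(
  plan=[
    {"slide": [-0.02,0,0],"delta_rot": [0,0,0],"grip": 1},
    {"slide": [-0.02,0,0],"delta_rot": [0,0,0],"grip": 1},
    {"slide": [-0.02,0,0],"delta_rot": [0,0,0],"grip": 1},
    {"slide": [-0.02,0,0],"delta_rot": [0,0,0],"grip": 1},
    {"slide": [-0.02,0,0],"delta_rot": [0,0,0],"grip": 1},
    {"slide": [-0.02,0,0],"delta_rot": [0,0,0],"grip": 1},
    {"slide": [-0.02,0,0],"delta_rot": [0,0,0],"grip": 1},
    {"slide": [-0.02,0,0],"delta_rot": [0,0,0],"grip": 1},
    {"slide": [-0.02,0,0],"delta_rot": [0,0,0],"grip": 1},
    {"slide": [-0.02,0,0],"delta_rot": [0,0,0],"grip": 1},
    {"slide": [-0.02,0,0],"delta_rot": [0,0,0],"grip": 1},
    {"slide": [-0.02,0,0],"delta_rot": [0,0,0],"grip": 1},
    {"slide": [-0.02,0,0],"delta_rot": [0,0,0],"grip": 1},
    {"slide": [-0.02,0,0],"delta_rot": [0,0,0],"grip": 1},
    {"slide": [-0.02,0,0],"delta_rot": [0,0,0],"grip": 1},
    {"slide": [-0.02,0,0],"delta_rot": [0,0,0],"grip": 1},
    {"slide": [-0.02,0,0],"delta_rot": [0,0,0],"grip": 1},
    {"slide": [-0.02,0,0],"delta_rot": [0,0,0],"grip": 1},
    {"slide": [-0.02,0,0],"delta_rot": [0,0,0],"grip": 1},
    {"slide": [-0.02,0,0],"delta_rot": [0,0,0],"grip": 1},
  ],
)

```text
clock: 19.18
tool_pos: [0.537, -0.1276, 0.0704]
ee_rot: [-180.0, 0.0, 94.7]
ft_force: [0.2, 0.7, -0.8]
opening: 0.0
grasp_force: 0.0
```

```bash
python3 look.py t scene top;python3 look.py t1 scene top
```

```text
19.175 scene {'pointer': (68, 0.077, 0.0722, 0.0823), 'bars': (456, 0.0233, -0.158, 0.124), 'deckrim': (4255, 0.0685, -0.1485, 0.2118)}
  finger pts 312 [-0.1497  0.0456  0.115 ]
19.225 top {'pointer': (33, 0.0794, 0.0743, 0.1208), 'bars': (351, 0.0594, -0.1493, 0.1222), 'deckrim': (2670, 0.0778, -0.0462, 0.2085)}
  finger pts 13 [-0.0541  0.1023  0.2077]
clock 19.275 bed tool [ 1.000e-04 -1.393e-01  7.040e-02]
19.275 scene {'pointer': (69, 0.077, 0.0726, 0.0833), 'bars': (462, 0.0239, -0.1575, 0.1233), 'deckrim': (4217, 0.0692, -0.147, 0.2118)}
  finger pts 312 [-0.1496  0.0454  0.1147]
19.325 top {'pointer': (33, 0.0828, 0.0742, 0.1231), 'bars': (352, 0.0584, -0.1499, 0.1234), 'deckrim': (2664, 0.0781, -0.0459, 0.2094)}
  finger pts 27 [-0.0554  0.1094  0.2092]
clock 19.375 bed tool [ 0.     -0.1393  0.0704]
```

The pointer is at bed y 0.077, 7 mm from the middle of the field (0.084). It has nearly stopped and nothing is touching it, so I'm handing in.

```bash
python3 -c "
from rig import r
print(r.finish_job())"
```

```text
the job is handed in; nothing more can be done
None
```

I handed the job in at 19.4 s with the shuttle standing by itself: its pointer measured about 7 mm short of the white field's middle (15 mm allowed), creeping at under about 2 mm/s, both bars upright and the hand clear. The hand-in gave no verdict.

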